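# Sort the odds and ends off the bench into their holders and the offcut tray

### The arm

A 6-joint arm with a two-finger parallel gripper is mounted at the origin on the work surface; the furniture and walls round the work are solid. World frame = base frame: x ahead of the robot, y to its left, z up, the work surface at z = 0. Lengths are in m, angles in rad, forces in N, time in s.
With the tool pointing down it reaches from about 0.275 to 0.85 m from the base axis. Payload 5.2 kg.
Tool frame: the origin (TCP) lies midway between the tips of the shut fingers; the grasp point (between the pads) lies 19 mm behind it (grip_point_offset is the z of the grasp point in the tool frame, in m); z points along the fingers, y is the line along which they close (so a half turn about z gives the same grasp; the last joint's range is limited). The gripper opens to 85 mm and grips with 20 to 120 N. Pads are 22 mm wide; open, the fingers measure 114 mm over their backs; the gripper's body (76 mm by 85 mm) begins 54 mm behind the grasp point. The pads swing forward as they close: fully open they stand 13 mm farther back than shut.
Start: joints at [1.097, 0.259, 1.535, -0, 1.348, -0.203], TCP at [0.147, 0.53, 0.231] pointing down, gripper open.
Joint ranges: [-3.14, 3.14], [-0.91, 2.08], [0.19, 2.58], [-1.22, 4.36], [0.22, 2.71], [-3.12, 3.12]. Speed limits (rad/s): [2.57, 2.57, 3.14, 3.14, 3.14, 3.14].

### API

Orientations are given as a unit quaternion [x, y, z, w].
In Python, from plant import * gives the robot as it stands.
- The arm moves only by the shell command python3 -m jog 'ROWS' [OPENING] [FORCE]. ROWS is JSON, a list of rows, each a list of 6 numbers: the shift along the world's x, y, z in cm, then the turn, a rotation vector about the world's x, y, z in rad. In form: [[dx, dy, dz, rx, ry, rz], ...]. A call has 1 to 12 rows; each row is the pose to reach, as a shift and turn from the pose commanded when the call began; what a row does not reach only later rows make up. A row lasts 1/8 s, in which the tool goes at most 62.5 mm and 10.7 degrees, less where a joint would pass 70% of its speed; a pose out of reach is approached as far as the arm can. A call with a gripper value outside its range is refused whole. OPENING is the finger opening in cm, from 0 to 8.54, set as the call begins (- or left out, the last holds). The fingers move at their own pace and stop on an object; FORCE is the grip in N (left out, the last holds). Time passes only in rows, so rows that repeat a pose let the fingers close. It gives the time, the measured TCP pose, the force, the opening and the grip force at its end, in the units of the state.
- get_state(): the state, without advancing time (a new reading comes with each control period).
- snapshot(name): name is "scene" or "top" or "wrist"; returns a dict with "color" (400x640x3 uint8, red, green, blue), "camera_matrix" (3x3 intrinsics, pixels), "distortion" ([k1, k2, p1, p2, k3] as OpenCV has them; the pictures are not rectified), "eye" and "orientation" of the camera in the world. Camera axes: x right, y up, looking along -z (the intrinsics and any distortion apply to the point x, -y, -z); pixel columns grow to the right and rows downward; lengths in m; the calibration is good to about 2 mm. A picture is of the moment at which its call begins. There is no depth.
- hand_in(): hands the job in; it is judged then, once.
Trained networks look in a picture, given as the dict that the camera call returned (one of the last four; its "shot" number tells which), for a name from the list of things; names that differ only in an ending like _2 or _b are one class to them, and where a whole thing is asked for, a point or a joint stands for the part that bears it (a point fixed in the world has none). Each returns a list of dicts, best first, with "confidence" (0 to 1); they miss things now and then, are a little off and sometimes report something else, mostly with a low value. They report only what shows in the picture. A call takes as long as a camera call.
- regions_of(picture, target): "pixels" (400x640 bool, what is visible of it).
- spot_point(picture, target): "centre" ([x, y, z] in m, in world coordinates, good to about 4 mm: a listed point, or the origin of a listed thing).
The state is a dict: "time_s": time; "q": joint angles; "joint_velocities": joint speeds; "joint_efforts": joint torques, N m; "tcp_pos": TCP position; "tcp_rot": TCP orientation; "contact_force": force on the tool from outside, world axes, zero at the start; "wrist_torque": the same for the moment, N m; "finger_gap": finger opening in m; "grasp_force": force on a finger pad.
Only numpy, scipy, OpenCV 4.12 (cv2) and the standard library are available. Lean on these libraries where they do the work, as an engineer would, in place of code of your own. Each camera call takes 0.05 s, during which the arm holds its last target. There are 200 camera calls.

### The job

Tidy the bench: put the tape measure, the sanding block and the jar of screws away, each standing or lying fully down in the dark grey holder cut to its own shape, and set the two wooden offcuts flat on the floor of the plywood tray. Somebody has left the tape measure in the sanding block's holder and the jar in the offcut tray, so both must come out to make room. Keep the jar upright throughout.

Things in the scene. Friction and masses are not known exactly. Their poses are not given: they have to be found in the camera images.
- tape_measure: yellow and black tape measure, 38 x 97 x 66 mm, standing upright, z up; 97 mm along its y (case y = -27 to +49 mm, 36 mm wide in x; the steel tongue and hook, under 15 mm high, y = -27 to -49 mm). Origin: centre of its 38 x 97 mm underside. Grip across x at y = 0 to +20 mm. About 0.24 kg. Starts in the recess of sanding_holder.
- sanding_block: sanding block, tan block with a dark abrasive sole, 64 x 113 x 32 mm (x, y, z). Origin at the centre of its underside, z up. Grip across the 64 mm. About 0.09 kg. It starts flat on the bench.
- screw_jar: jar of screws with a yellow lid, round, 68 mm in diameter and 84 mm high (solid to the gripper up to 80 mm). Origin at the centre of its underside, z up. About 0.26 kg. Starts upright in offcut_tray.
- block_dark: larger wooden offcut, grey-brown, 45 x 75 x 38 mm (x, y, z). Origin at the centre of its underside, z up. It starts flat on the bench.
- block_light: smaller wooden offcut, pale, 38 x 60 x 38 mm (x, y, z). Origin at the centre of its underside, z up. It starts flat on the bench.
- tape_holder: dark grey plastic holder with cork-lined recess, 142 x 92 x 24 mm (x, y, z), fixed; three such stand side by side, 93 mm apart, in mixed order on a black board 6 mm thick. For the tape measure: narrow rectangular recess 113 mm (x) by 54 mm (y), 14 mm deep (its floor 10 mm above the origin); the tape goes in either way round. Origin: centre of its underside (6 mm above the bench), z up.
- sanding_holder: dark grey plastic holder with cork-lined recess, 142 x 92 x 24 mm (x, y, z), fixed; three such stand side by side, 93 mm apart, in mixed order on a black board 6 mm thick. For the sanding block: wide rectangular recess 128 mm (x) by 79 mm (y), 12 mm deep (its floor 12 mm above the origin). Origin: centre of its underside (6 mm above the bench), z up.
- jar_holder: dark grey plastic holder with cork-lined recess, 142 x 92 x 24 mm (x, y, z), fixed; three such stand side by side, 93 mm apart, in mixed order on a black board 6 mm thick. For the jar: round recess 80 mm in diameter, 16 mm deep (its floor 8 mm above the origin). Origin: centre of its underside (6 mm above the bench), z up.
- offcut_tray: open shallow plywood tray for offcuts, fixed to the bench, 160 mm (x) by 125 mm (y) outside and 37 mm high, walls 6 mm, floor 6 mm thick, dark strips on its two short ends. Inside 148 x 113 mm: room for both offcuts side by side, each 35 mm from the middle along x with its long side along y. Origin at the centre of its underside, z up.

How it is judged:
At the end, for the whole second after the job is handed in: Tape measure, sanding block and jar each rest on the floor of their own recess (within 4 mm), upright, centre within 15 mm (jar 12 mm); both offcuts lie flat on a face on the tray floor, their middles within 58 mm (x) and 40 mm (y) of its centre; all at rest (horizontal distance between tape_measure and tape_holder below 0.015 m and z of tape_measure in the frame of tape_holder below 0.014 m and angle between each of tape_measure, sanding_block, screw_jar's own z axis and vertical below 0.12 rad and linear speed of each of tape_measure, sanding_block, screw_jar, block_dark, block_light below 0.02 m/s and angle between the y axis of tape_measure and the x axis of tape_holder, either way round below 0.3 rad and horizontal distance between sanding_block and sanding_holder below 0.015 m and z of sanding_block in the frame of sanding_holder below 0.016 m and angle between the y axis of sanding_block and the x axis of sanding_holder, either way round below 0.3 rad and horizontal distance between screw_jar and jar_holder below 0.012 m and z of screw_jar in the frame of jar_holder below 0.012 m and x of block_dark in the frame of offcut_tray between -0.058 and 0.058 m and y of block_dark in the frame of offcut_tray between -0.04 and 0.04 m and z of each of block_dark, block_light in the frame of offcut_tray below 0.032 m and (angle between block_dark's own z axis and vertical below 0.15 rad or angle between block_dark's own z axis and vertical between 1.42 and 1.72 rad) and x of block_light in the frame of offcut_tray between -0.058 and 0.058 m and y of block_light in the frame of offcut_tray between -0.04 and 0.04 m and (angle between block_light's own z axis and vertical below 0.15 rad or angle between block_light's own z axis and vertical between 1.42 and 1.72 rad)); the robot touches nothing.
It fails at once if the jar is tipped over (more than 35 degrees) (angle between screw_jar's own z axis and vertical above 0.6 rad).
It also fails if it takes over 131 s, if anything falls off the work surface, if the arm or the gripper's body presses on something with over 40 N, if the wrist force passes 120 N, or if a joint passes its speed limit or range.

## Working session

There is one attempt and no reset: what is moved stays moved. The work goes in short steps, Python scripts to look and compute and a shell command to move; the robot and the scene stay as the last step left them, time stands still between calls to the robot, and variables do not carry over. Pictures are saved under pics/ and viewed, at most 16 in all, crops included, and the job is handed in when it is done.

```bash
mkdir -p pics; ls; cat > h.py <<'E'
from plant import *
import numpy as np, cv2
from scipy.spatial.transform import Rotation as R
def ray(p,uv):
    K=np.array(p["camera_matrix"]);d=np.array(p["distortion"])
    n=cv2.undistortPoints(np.array(uv,float).reshape(-1,1,2),K,d).reshape(-1,2)
    c=np.c_[n[:,0],-n[:,1],-np.ones(len(n))]
    return np.array(p["eye"]),R.from_quat(p["orientation"]).apply(c)
def at_z(p,uv,z):
    e,r=ray(p,uv); return e+r*((z-e[2])/r[:,2])[:,None]
def proj(p,X):
    c=R.from_quat(p["orientation"]).inv().apply(np.atleast_2d(X)-np.array(p["eye"]))
    return cv2.projectPoints(np.c_[c[:,0],-c[:,1],-c[:,2]],np.zeros(3),np.zeros(3),np.array(p["camera_matrix"]),np.array(p["distortion"]))[0].reshape(-1,2)
def save(p,n): cv2.imwrite(f"pics/{n}.png",p["color"][:,:,::-1])
# rectangle fit from mask's footprint at height z
def rect(p,mask,z):
    cs,_=cv2.findContours(mask.astype(np.uint8),cv2.RETR_EXTERNAL,cv2.CHAIN_APPROX_NONE)
    c=max(cs,key=cv2.contourArea).reshape(-1,2)
    w=at_z(p,c,z)[:,:2]
    (cx,cy),(a,b),ang=cv2.minAreaRect((w*1000).astype(np.float32))
    if a>b: L,S,t=a,b,ang
    else: L,S,t=b,a,ang+90
    return np.round([cx,cy,L,S,t],1)  # mm, mm, long-axis direction deg
E
cat > a.py <<'E'
from h import *
names="tape_measure sanding_block screw_jar block_dark block_light tape_holder sanding_holder jar_holder offcut_tray".split()
Z=dict(tape_measure=.08,sanding_block=.032,screw_jar=.09,block_dark=.038,block_light=.038,tape_holder=.03,sanding_holder=.03,jar_holder=.03,offcut_tray=.037)
for cam in("top","scene"):
    p=snapshot(cam);save(p,cam+"0");print(cam,p["eye"])
    for n in names:
        s=spot_point(p,n)[:2];r=regions_of(p,n)[:1]
        print(n,[(np.round(x["centre"],3),round(x["confidence"],2)) for x in s],[rect(p,x["pixels"],Z[n]) for x in r])
s=get_state();print(s)
E
python3 a.py
```

```text
pics
top [0.41332896 0.03578933 0.97892708]
tape_measure [(array([ 0.632, -0.169,  0.019]), 0.78), (array([ 0.452, -0.04 , -0.004]), 0.26)] [array([ 620.4, -160.3,   89.9,   44.3,  178.8])]
sanding_block [(array([0.382, 0.239, 0.003]), 0.38)] [array([ 444.9, -155.6,  113.3,   69. ,  168.5])]
screw_jar [(array([0.385, 0.236, 0.006]), 0.75)] [array([385.8, 230.4,  78.2,  68.4, 117.4])]
block_dark [(array([ 0.448, -0.041,  0.001]), 0.88)] [array([446.9, -42.9,  71.9,  43.5,  32.7])]
block_light [(array([ 0.423,  0.088, -0.001]), 0.93)] [array([426.1,  83.9,  59.6,  39.7,   8.9])]
tape_holder [(array([0.634, 0.023, 0.008]), 0.97)] [array([6.316e+02, 2.160e+01, 1.419e+02, 9.190e+01, 4.000e-01])]
sanding_holder [(array([ 0.633, -0.164,  0.005]), 0.77), (array([ 0.376,  0.238, -0.002]), 0.15)] [array([ 6.324e+02, -1.649e+02,  1.440e+02,  9.380e+01,  4.000e-01])]
jar_holder [(array([ 0.632, -0.068,  0.009]), 0.69)] []
offcut_tray [(array([0.376, 0.24 , 0.001]), 0.78)] [array([373.2, 234.5, 166.5, 133. , 161.1])]
scene [-0.04645351 -0.66599848  0.46040425]
tape_measure [] [array([ 5.982e+02, 
[... 713 characters left out ...]
6991e+00,  2.58599597e-01,  1.53497667e+00,  2.00278881e-06,
        1.34797948e+00, -2.02783141e-01]), 'joint_velocities': array([-1.06295631e-03,  2.26737359e-06,  4.57733167e-06,  4.31536159e-04,
        5.04181364e-04,  1.23980962e-03]), 'joint_efforts': array([-2.53367634e-04, -4.45913243e+01, -2.90889108e+01, -3.18911007e-04,
        9.40115569e-04,  7.00735725e-06]), 'tcp_pos': array([0.14712792, 0.52998034, 0.23131934]), 'tcp_rot': array([1.35008322e-01, 9.90844464e-01, 1.77322350e-05, 5.20146143e-06]), 'contact_force': array([-0.31195031, -1.2467154 ,  0.82379797]), 'wrist_torque': array([ 0.0146496 , -0.03109744, -0.02154504]), 'grasp_force': 0.0, 'finger_gap': 0.08500997152401407}
```

View pics/top0.png

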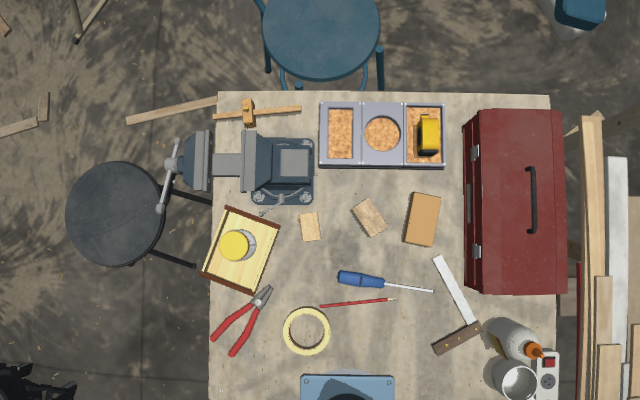

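View pics/scene0.png

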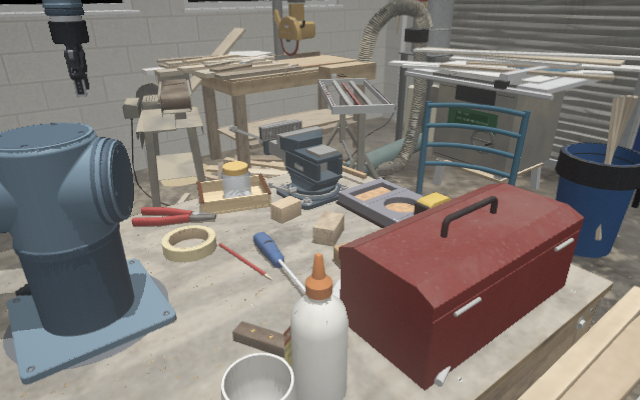

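Top view: the holders run from tape (left, x px 340) through jar (381) to sanding (423), with the tape measure in the last one. The jar is in the tray at px (235,245). The vise (px 280,165) and the toolbox (left edge px 462) are tall obstacles. I'll go above the tape measure first.

```bash
python3 -m jog '[[10,-12,10,0,0,0.1],[48,-69.3,9,0,0,0.271],[48,-69.3,9,0,0,0.271],[48,-69.3,9,0,0,0.271],[48,-69.3,9,0,0,0.271],[48,-69.3,9,0,0,0.271],[48,-69.3,9,0,0,0.271],[48,-69.3,9,0,0,0.271],[48,-69.3,9,0,0,0.271],[48,-69.3,9,0,0,0.271],[48,-69.3,9,0,0,0.271],[48,-69.3,9,0,0,0.271]]' 8
python3 -m jog '[[0,0,0,0,0,0],[0,0,0,0,0,0]]'
cat > w.py <<'E'
import sys
from h import *
s=get_state();print("tcp",np.round(s["tcp_pos"],4),"gap",s["finger_gap"],"t",s["time_s"])
Z=dict(tape_measure=.084,sanding_block=.032,screw_jar=.09,block_dark=.038,block_light=.038,tape_holder=.03,sanding_holder=.03,jar_holder=.03,offcut_tray=.037)
p=snapshot("wrist");save(p,sys.argv[1]);print(p["eye"],p["orientation"])
for n in sys.argv[2:]:
    r=regions_of(p,n)[:2];q=spot_point(p,n)[:2]
    print(n,[(np.round(x["centre"],3),round(x["confidence"],2)) for x in q],[(rect(p,x["pixels"],Z[n]),round(x["confidence"],2),x["pixels"].sum()) for x in r])
E
python3 w.py w1 tape_measure sanding_holder jar_holder sanding_block
```

```text
time_s: 3.4
tcp_pos: [0.5671, -0.0758, 0.3139]
tcp_rot: [0.0, 1.0, 0.0, 0.0]
contact_force: [0.7, 0.5, 0.4]
finger_gap: 0.0798
grasp_force: 0.0
time_s: 3.65
tcp_pos: [0.5658, -0.0737, 0.3131]
tcp_rot: [0.0, 1.0, 0.0, -0.001]
contact_force: [-0.4, -0.7, -0.4]
finger_gap: 0.0802
grasp_force: 0.0
tcp [ 0.5658 -0.0737  0.3131] gap 0.08023782782949025 t 3.65
[ 0.49635561 -0.07479552  0.45635927] [-0.09735377 -0.097997    0.69991752  0.70073839]
tape_measure [(array([ 0.629, -0.171,  0.016]), 0.74)] [(array([ 613.8, -160.9,   83.2,   46. ,  178.4]), 0.56, np.int64(2292))]
sanding_holder [(array([ 0.632, -0.165,  0.007]), 0.93)] [(array([ 631.5, -164.1,  147.5,   95.4,  179.9]), 0.59, np.int64(4392))]
jar_holder [(array([ 0.63 , -0.073,  0.008]), 0.71)] [(array([631.7, -71.2, 147.1,  94.1,   0. ]), 0.65, np.int64(6724))]
sanding_block [(array([ 0.443, -0.158,  0.001]), 0.62), (array([0.636, 0.022, 0.01 ]), 0.4)] [(array([ 446.2, -156.7,  112.1,   67.3,  168.3]), 0.65, np.int64(4963))]
```

View pics/w1.png

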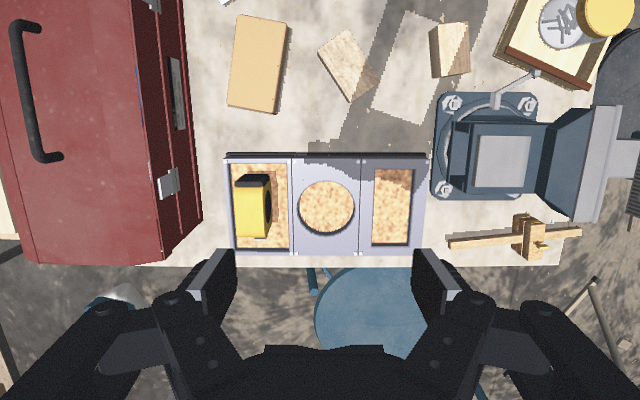

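Wrist picture: +x is down and +y is right. The tape measure is at px (253,207) in the left holder, the toolbox is left of px 200 and the vise right of px 435. I'll go closer to see which way the hook points.

```bash
python3 -m jog '[[1.4,-8.9,-6,0,0,0],[1.4,-8.9,-6,0,0,0],[1.4,-8.9,-6,0,0,0],[1.4,-8.9,-6,0,0,0],[1.4,-8.9,-6,0,0,0]]' 5.5
python3 - <<'E'
from h import *
p=snapshot("wrist")
print(get_state()["tcp_pos"],p["eye"])
r=regions_of(p,"tape_measure")[0]["pixels"]
v,u=np.where(r);print(u.min(),u.max(),v.min(),v.max(),spot_point(p,"tape_measure")[:1],spot_point(p,"sanding_holder")[:1])
c=p["color"][100:300,170:430,::-1];cv2.imwrite("pics/w2.png",cv2.resize(c,None,fx=3,fy=3))
np.savez("p.npz",**{k:p[k] for k in("camera_matrix","distortion","eye","orientation")})
E
```

```text
time_s: 4.72
tcp_pos: [0.5806, -0.162, 0.2549]
tcp_rot: [-0.001, 1.0, -0.0, 0.001]
contact_force: [-0.9, -0.4, -0.3]
finger_gap: 0.0549
grasp_force: 0.0
[ 0.58059395 -0.16193752  0.25492337] [ 0.51071735 -0.16295565  0.39791851]
303 339 170 248 [{'centre': [0.6301, -0.1719, 0.0157], 'confidence': 0.91}] []
```

View pics/w2.png

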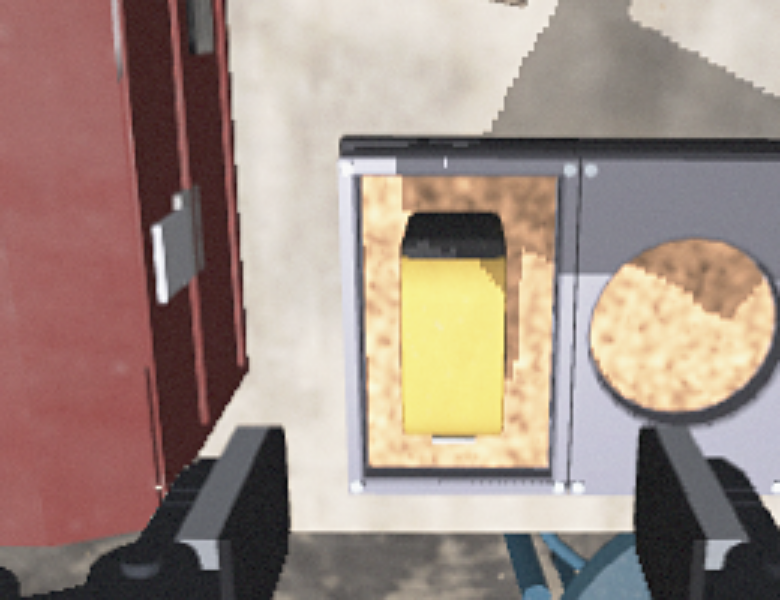

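Hook is at the +x end (grey bit at crop (453,438)). The case top spans crop x 401–506, with its far edge at y 435.

```bash
python3 - <<'E'
from h import *
p=dict(np.load("p.npz"))
f=lambda x,y:[170+x/3,100+y/3]
print("top z.084",at_z(p,[f(402,435),f(503,435),f(403,258),f(506,258)],.084))
print("bottom near edge z.018",at_z(p,[f(420,212),f(495,212)],.018))
print("recess",at_z(p,[f(360,177),f(558,177),f(364,470),f(550,470)],.03))
print("jar recess l/r/t/b",at_z(p,[f(590,330),f(776,330),f(690,238),f(690,414)],.03))
E
```

```text
top z.084 [[ 0.65283005 -0.18362277  0.084     ]
 [ 0.65278642 -0.14793187  0.084     ]
 [ 0.58844996 -0.18224298  0.084     ]
 [ 0.58841691 -0.14778637  0.084     ]]
bottom near edge z.018 [[ 0.58586111 -0.17921621  0.018     ]
 [ 0.58583305 -0.14925007  0.018     ]]
recess [[ 0.56984852 -0.20157662  0.03      ]
 [ 0.56977783 -0.12566552  0.03      ]
 [ 0.69330064 -0.20339002  0.03      ]
 [ 0.69320939 -0.12541815  0.03      ]]
jar recess l/r/t/b [[ 0.6314512  -0.11107071  0.03      ]
 [ 0.63145491 -0.03582866  0.03      ]
 [ 0.59361248 -0.07328668  0.03      ]
 [ 0.66791343 -0.06825414  0.03      ]]
```

```bash
python3 -m jog '[[3.85,-0.35,-6,0,0,0],[3.85,-0.35,-11,0,0,0],[3.85,-0.35,-15,0,0,0],[3.85,-0.35,-18,0,0,0],[3.85,-0.35,-20,0,0,0],[3.85,-0.35,-21.3,0,0,0],[3.85,-0.35,-21.3,0,0,0],[3.85,-0.35,-21.3,0,0,0]]' 5.5
python3 -m jog '[[0,0,0,0,0,0],[0,0,0,0,0,0],[0,0,0,0,0,0],[0,0,0,0,0,0],[0,0,0,0,0,0],[0,0,0,0,0,0]]' 3 40
```

```text
time_s: 5.92
tcp_pos: [0.6194, -0.1666, 0.0417]
tcp_rot: [-0.0, 1.0, -0.0, 0.001]
contact_force: [0.3, 0.3, -0.1]
finger_gap: 0.0552
grasp_force: 0.0
time_s: 6.68
tcp_pos: [0.6194, -0.1665, 0.0419]
tcp_rot: [-0.0, 1.0, -0.0, 0.001]
contact_force: [-0.2, 1.5, 6.5]
finger_gap: 0.0353
grasp_force: 41.2
```

```bash
python3 -m jog '[[0,0,3,0,0,0],[0,0,7,0,0,0],[0.3,3,10,0,0,0],[0.3,8,10,0,0,0],[0.3,13,10,0,0,0],[0.3,17,10,0,0,0],[0.3,18.8,10,0,0,0],[0.3,18.8,10,0,0,0],[0.3,18.8,10,0,0,0]]'
python3 w.py w3 tape_measure tape_holder sanding_holder
```

```text
time_s: 7.8
tcp_pos: [0.6217, 0.0203, 0.1404]
tcp_rot: [0.0, 1.0, -0.0, -0.0]
contact_force: [0.0, -0.2, -3.0]
finger_gap: 0.0357
grasp_force: 40.9
tcp [0.6217 0.0203 0.1404] gap 0.03570303879392212 t 7.8
[0.55215544 0.01951317 0.28357798] [-0.09826316 -0.09776114  0.69996956  0.70059241]
tape_measure [(array([0.633, 0.015, 0.114]), 0.71)] [(array([661.5,  19.2, 132.4,  70.5, 180. ]), 0.95, np.int64(16236))]
tape_holder [] [(array([612.4,  21.6, 101.5,  94.3, 179.4]), 0.84, np.int64(8108))]
sanding_holder [(array([ 0.634, -0.166,  0.005]), 0.67)] [(array([ 633.5, -164.4,  144. ,   94.1,  180. ]), 0.58, np.int64(16561))]
```

View pics/w3.png

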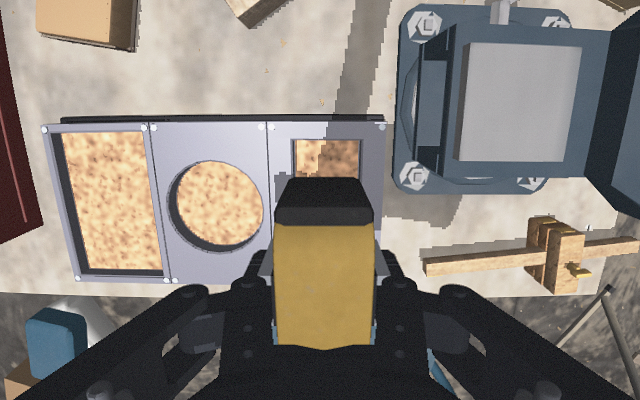

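The tape is held level at px (325,250). The recess's back edge shows at px 293–363, row 138.

```bash
python3 - <<'E'
from h import *
p=snapshot("wrist")
print("recess edge",at_z(p,[[293,138],[363,138]],.03), "holder", at_z(p,[[268,123],[384,124]],.03))
print("tape rear top rim",at_z(p,[[274,220],[374,220]],.182),"rear side (max bulge)",at_z(p,[[288,178],[358,178]],.15))
print("sand recess",at_z(p,[[55,131],[146,131],[70,273],[164,270]],.03))
E
```

```text
recess edge [[ 0.57583614 -0.00378235  0.03      ]
 [ 0.57589006  0.05081469  0.03      ]] holder [[ 0.56427169 -0.02281771  0.03      ]
 [ 0.56512614  0.06676013  0.03      ]]
tape rear top rim [[0.5887954  0.00335073 0.182     ]
 [0.58884045 0.03691598 0.182     ]] rear side (max bulge) [[0.58141892 0.0049012  0.15      ]
 [0.58145825 0.03463067 0.15      ]]
sand recess [[ 0.56779981 -0.19745699  0.03      ]
 [ 0.5693508  -0.12006939  0.03      ]
 [ 0.69599422 -0.21345935  0.03      ]
 [ 0.69114702 -0.12247085  0.03      ]]
```

```bash
python3 -m jog '[[0.2,0.3,-3,0,0,0],[0.2,0.3,-6,0,0,0],[0.2,0.3,-8,0,0,0],[0.2,0.3,-9,0,0,0],[0.2,0.3,-9.7,0,0,0],[0.2,0.3,-10,0,0,0],[0.2,0.3,-10,0,0,0],[0.2,0.3,-10,0,0,0]]'
```

```text
time_s: 9.2
tcp_pos: [0.6241, 0.0246, 0.0413]
tcp_rot: [-0.0, 1.0, -0.0, 0.001]
contact_force: [0.0, -0.1, -2.8]
finger_gap: 0.0352
grasp_force: 40.8
```

```bash
python3 -m jog '[[0,0,-0.2,0,0,0],[0,0,-0.2,0,0,0],[0,0,-0.2,0,0,0]]'
python3 -m jog '[[0,0,0,0,0,0],[0,0,0,0,0,0],[0,0,0,0,0,0],[0,0,3,0,0,0],[0,0,7,0,0,0],[-6,-4,13,0,0,-0.15],[-12,-10,16,0,0,-0.21],[-18,-18,16,0,0,-0.21],[-24,-18,16,0,0,-0.21],[-24,-18,16,0,0,-0.21],[-24,-18,16,0,0,-0.21]]' 4.8
python3 w.py w4 tape_measure tape_holder sanding_block
```

```text
time_s: 9.57
tcp_pos: [0.6243, 0.0246, 0.0399]
tcp_rot: [-0.0, 1.0, -0.0, 0.001]
contact_force: [-2.4, -0.1, 5.9]
finger_gap: 0.0353
grasp_force: 41.6
time_s: 10.95
tcp_pos: [0.3812, -0.1565, 0.199]
tcp_rot: [0.107, 0.994, -0.0, 0.0]
contact_force: [0.5, -0.3, 0.7]
finger_gap: 0.0481
grasp_force: 0.0
tcp [ 0.3812 -0.1565  0.199 ] gap 0.0481292653004152 t 10.95
[ 0.31319881 -0.14255706  0.34218624] [-0.10835972 -0.08674863  0.62156239  0.7709689 ]
tape_measure [(array([0.632, 0.018, 0.013]), 0.54)] [(array([578.7, -20.6,  13.3,   3.6,  32.3]), 0.5, np.int64(43))]
tape_holder [(array([0.632, 0.025, 0.005]), 0.61)] [(array([571.2,  48.2,  98.2,  40.7,  41.6]), 0.85, np.int64(1603))]
sanding_block [(array([ 0.446, -0.159,  0.001]), 0.74)] [(array([ 440.3, -158.9,  116.7,   63.4,  169.9]), 0.59, np.int64(6196))]
```

View pics/w4.png

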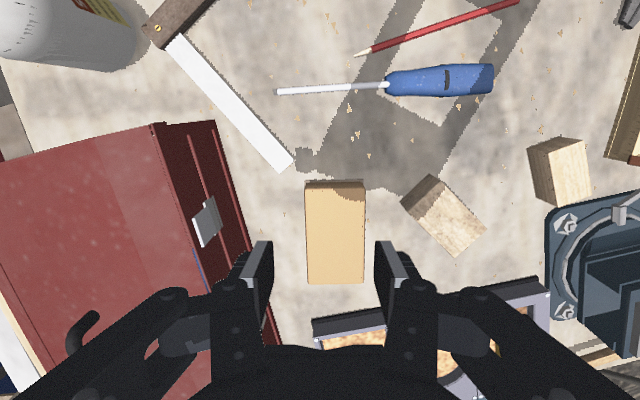

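The block's top corners are at px (305,188), (364,190), (363,283), (306,283). I'll compute the grasp from them.

```bash
python3 - <<'E'
from h import *
p=snapshot("wrist")
w=at_z(p,[[305,188],[364,190],[363,283],[306,283]],.032)
print(w,w.mean(0)); d=w[3]-w[0]; e=w[2]-w[1]
print(np.degrees(np.arctan2(d[1],d[0])),np.degrees(np.arctan2(e[1],e[0])),np.linalg.norm(d),np.linalg.norm(w[1]-w[0]))
E
```

```text
[[ 0.38904208 -0.17530883  0.032     ]
 [ 0.40316646 -0.11844214  0.032     ]
 [ 0.50578567 -0.13740222  0.032     ]
 [ 0.49287981 -0.19797134  0.032     ]] [ 0.4477185  -0.15728113  0.032     ]
-12.311701627932049 -10.468005029095103 0.1062820011741542 0.05859453323357127
```

```bash
python3 -m jog '[[3,0,-4,0,0,0],[6.6,0,-8,0,0,0.013],[6.6,0,-12,0,0,0.013],[6.6,0,-15.5,0,0,0.013],[6.6,0,-18,0,0,0.013],[6.6,0,-19.2,0,0,0.013],[6.6,0,-19.2,0,0,0.013],[6.6,0,-19.2,0,0,0.013]]' 8.3
python3 -m jog '[[0,0,0,0,0,0],[0,0,0,0,0,0],[0,0,0,0,0,0],[0,0,0,0,0,0],[0,0,0,0,0,0]]' 5.8 35
```

```text
time_s: 12.35
tcp_pos: [0.4505, -0.1556, 0.0074]
tcp_rot: [0.098, 0.995, -0.0, 0.001]
contact_force: [-0.4, -0.7, 0.7]
finger_gap: 0.083
grasp_force: 0.0
time_s: 12.98
tcp_pos: [0.4505, -0.156, 0.0078]
tcp_rot: [0.098, 0.995, -0.001, 0.001]
contact_force: [0.3, 0.0, 6.8]
finger_gap: 0.0635
grasp_force: 38.6
```

```bash
python3 -m jog '[[0,0,3,0,0,0],[0,0,8,0,0,0],[4,0.5,11,0,0,0.1],[9,0.5,11,0,0,0.196],[14,-0.5,11,0,0,0.196],[18,-0.85,10,0,0,0.196],[18.5,-0.85,8,0,0,0.196],[18.5,-0.85,8,0,0,0.196],[18.5,-0.85,8,0,0,0.196]]'
python3 w.py w5 sanding_block sanding_holder tape_measure
```

```text
time_s: 14.1
tcp_pos: [0.6333, -0.1636, 0.0866]
tcp_rot: [0.001, 1.0, 0.0, -0.001]
contact_force: [-0.9, -0.6, -0.6]
finger_gap: 0.0632
grasp_force: 39.6
tcp [ 0.6333 -0.1636  0.0866] gap 0.06321262101365807 t 14.1
[ 0.56394433 -0.16460897  0.22987192] [-0.09742623 -0.09777294  0.69977306  0.70090388]
sanding_block [] []
sanding_holder [] [(array([ 571.2, -164.4,   92.5,   17.3,   89.9]), 0.84, np.int64(3418))]
tape_measure [(array([0.637, 0.021, 0.013]), 0.92), (array([0.633, 0.025, 0.009]), 0.51)] [(array([620.9, -24.5,  83.3,  45.9,  16.4]), 0.97, np.int64(9840))]
```

View pics/w5.png

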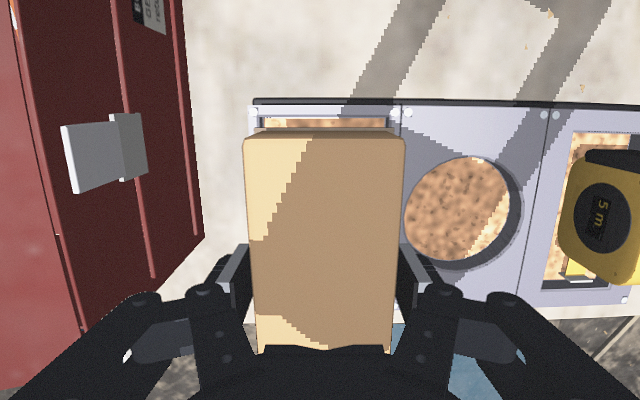

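The tape sits in its recess, and the block is level above its own recess. I'll measure its rear edge (px 243–405, row 138) against the recess's rear edge (px 258–387, row 117).

```bash
python3 - <<'E'
from h import *
p=snapshot("wrist")
print(at_z(p,[[243,145],[405,145],[255,345],[392,345]],.111),"rear under",at_z(p,[[255,131],[390,131]],.085))
print("recess rear",at_z(p,[[259,117],[386,117]],.03),at_z(p,[[250,105],[402,107]],.03))
E
```

```text
[[ 0.57866928 -0.19470936  0.111     ]
 [ 0.57875385 -0.13474137  0.111     ]
 [ 0.66814648 -0.19598373  0.111     ]
 [ 0.66822639 -0.13410177  0.111     ]] rear under [[ 0.57547932 -0.1954217   0.085     ]
 [ 0.57557108 -0.13529737  0.085     ]]
recess rear [[ 0.57109757 -0.20408101  0.03      ]
 [ 0.57121709 -0.12697162  0.03      ]] [[ 0.56398771 -0.20917321  0.03      ]
 [ 0.56526799 -0.11754194  0.03      ]]
```

```bash
python3 -m jog '[[0.1,0,-2,0,0,0],[0.1,0,-4,0,0,0],[0.1,0,-5.3,0,0,0],[0.1,0,-5.8,0,0,0],[0.1,0,-6.1,0,0,0],[0.1,0,-6.1,0,0,0],[0.1,0,-6.1,0,0,0]]'
```

```text
time_s: 15.38
tcp_pos: [0.6361, -0.164, 0.0262]
tcp_rot: [0.0, 1.0, -0.0, 0.001]
contact_force: [-0.3, -0.2, -1.6]
finger_gap: 0.0631
grasp_force: 39.6
```

```bash
python3 -m jog '[[0,0,0,0,0,0],[0,0,0,0,0,0],[0,0,0,0,0,0],[0,0,4,0,0,0],[0,0,10,0,0,0],[-4,2,16,0,0,-0.18],[-8,6,20,0,0,-0.36],[-12,11,24,0,0,-0.54],[-16,16,26,0,0,-0.72],[-20,22,26,0,0,-0.9],[-25,27,26,0,0,-1.08],[-25,31,26,0,0,-1.26]]' 8.2
python3 -m jog '[[0,1,0,0,0,-0.16],[0,1.5,0,0,0,-0.31],[0,1.5,0,0,0,-0.31],[0,1.5,0,0,0,-0.31]]' 8.54
python3 w.py w6 screw_jar offcut_tray block_light block_dark
```

```text
time_s: 16.88
tcp_pos: [0.3963, 0.1193, 0.2854]
tcp_rot: [0.582, 0.813, 0.0, 0.001]
contact_force: [0.8, 0.0, -0.2]
finger_gap: 0.0822
grasp_force: 0.0
time_s: 17.38
tcp_pos: [0.3983, 0.1329, 0.2848]
tcp_rot: [0.697, 0.717, -0.0, 0.0]
contact_force: [-0.0, -0.2, -0.4]
finger_gap: 0.0853
grasp_force: 0.0
tcp [0.3983 0.1329 0.2848] gap 0.08531234812720762 t 17.375
[0.39683064 0.20205571 0.42792775] [-0.13954899 -0.00108253  0.0138173   0.99011817]
screw_jar [(array([0.388, 0.24 , 0.006]), 0.59)] [(array([385.1, 235.4,  64.2,  63.5, 155.5]), 0.82, np.int64(3526))]
offcut_tray [] [(array([372.6, 236. , 166.6, 129.3, 160.9]), 0.61, np.int64(12951))]
block_light [(array([0.426, 0.08 , 0.004]), 0.88)] [(array([425.3,  88.7,  60.2,  48.6,   8.3]), 0.96, np.int64(1675))]
block_dark [(array([ 0.444, -0.044,  0.004]), 0.73), (array([ 0.634, -0.072,  0.008]), 0.34)] [(array([445. , -34.8,  81.3,  63.7,  34.9]), 0.87, np.int64(2274))]
```

View pics/w6.png

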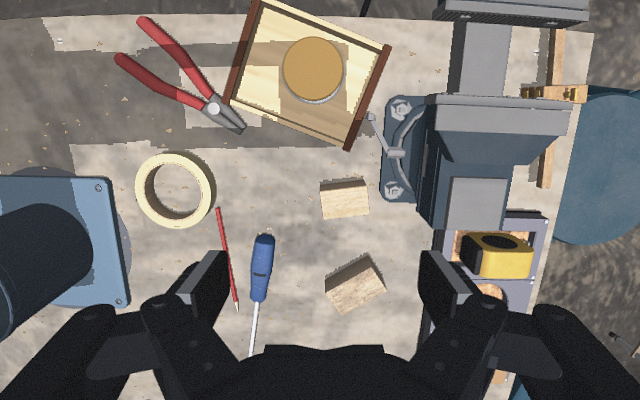

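Jar lid circle is at px (313,68), and the jar stands upright. Tray corners are at (390,47), (348,150), (223,101).

```bash
python3 - <<'E'
from h import *
p=snapshot("wrist")
print("lid",at_z(p,[[282,68],[344,68],[313,37],[313,99],[313,68]],.088))
print("jar spot",spot_point(p,"screw_jar")[:1])
w=at_z(p,[[391,47],[348,151],[222,102]],.037);print("tray",w,(w[0]+w[2])/2,np.linalg.norm(w[0]-w[1]),np.linalg.norm(w[2]-w[1]),np.degrees(np.arctan2(*(w[1]-w[2])[1::-1])))
E
```

```text
lid [[0.35432137 0.23788252 0.088     ]
 [0.41588844 0.2393145  0.088     ]
 [0.38461584 0.26725935 0.088     ]
 [0.38564576 0.20873842 0.088     ]
 [0.38512781 0.23852987 0.088     ]]
jar spot [{'centre': [0.389, 0.2409, 0.0035], 'confidence': 0.93}]
tray [[0.47087982 0.26908635 0.037     ]
 [0.42741174 0.15002426 0.037     ]
 [0.27692029 0.20431821 0.037     ]] [0.37390006 0.23670228 0.037     ] 0.12674879120746035 0.15998596138679974 -19.83831242028026
```

```bash
python3 -m jog '[[-1.25,5,-3,0,0,0],[-1.25,10.6,-7,0,0,0],[-1.25,10.6,-12,0,0,0],[-1.25,10.6,-16,0,0,0],[-1.25,10.6,-16,0,0,0],[-1.25,10.6,-16,0,0,0]]'
python3 w.py w7 screw_jar
```

```text
time_s: 18.68
tcp_pos: [0.3868, 0.2393, 0.1261]
tcp_rot: [0.698, 0.716, 0.001, 0.0]
contact_force: [-0.5, -0.3, 0.3]
finger_gap: 0.0853
grasp_force: 0.0
tcp [0.3868 0.2393 0.1261] gap 0.08532884509323548 t 18.675
[0.38539103 0.30843145 0.26933428] [-0.13921437 -0.0017729   0.01227304  0.99018462]
screw_jar [(array([0.387, 0.244, 0.005]), 0.98)] [(array([384.7, 245.5,  74.1,  59.7,  91.7]), 0.69, np.int64(9475))]
```

View pics/w7.png

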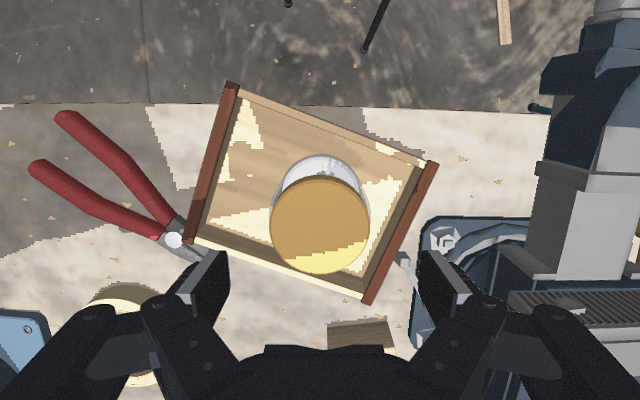

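Lid circle is centred at px (320,224), between the fingers. I'll check the centring.

```bash
python3 - <<'E'
from h import *
p=snapshot("wrist")
print(at_z(p,[[270,224],[371,224],[320,175],[320,274]],.09))
E
```

```text
[[0.35570407 0.24010399 0.09      ]
 [0.41586069 0.24154235 0.09      ]
 [0.3848417  0.27054253 0.09      ]
 [0.386195   0.20751496 0.09      ]]
```

```bash
python3 -m jog '[[-0.1,0,-3,0,0,0],[-0.1,0,-5.5,0,0,0],[-0.1,0,-7.5,0,0,0],[-0.1,0,-8.7,0,0,0],[-0.1,0,-9,0,0,0],[-0.1,0,-9,0,0,0]]'
python3 -m jog '[[0,0,0,0,0,0],[0,0,0,0,0,0],[0,0,0,0,0,0],[0,0,0,0,0,0],[0,0,0,0,0,0],[0,0,0,0,0,0]]' 6.2 40
```

```text
time_s: 19.62
tcp_pos: [0.3853, 0.2392, 0.0353]
tcp_rot: [0.698, 0.716, 0.0, 0.0]
contact_force: [0.1, 0.1, 0.3]
finger_gap: 0.0853
grasp_force: 0.0
time_s: 20.38
tcp_pos: [0.3851, 0.2393, 0.0358]
tcp_rot: [0.698, 0.716, 0.001, 0.0]
contact_force: [-3.2, -0.6, 6.1]
finger_gap: 0.0651
grasp_force: 43.4
```

```bash
python3 -m jog '[[0,0,3,0,0,0],[0,0,7,0,0,0],[0,-3,11,0,0,0],[0,-7,13,0,0,0],[0,-11,14,0,0,0],[0,-16,14,0,0,0],[2,-21,14,0,0,0],[6,-26,14,0,0,0],[10,-30,14,0,0,0],[15,-31.05,14,0,0,0],[20,-31.05,13,0,0,0],[24.7,-31.05,12,0,0,0]]'
python3 -m jog '[[0,0,0,0,0,0],[0,0,0,0,0,0],[0,0,0,0,0,0]]'
python3 w.py w8 screw_jar jar_holder
```

```text
time_s: 21.88
tcp_pos: [0.6332, -0.0719, 0.1544]
tcp_rot: [0.698, 0.716, -0.0, 0.0]
contact_force: [-0.2, -0.5, -1.8]
finger_gap: 0.0653
grasp_force: 46.7
time_s: 22.25
tcp_pos: [0.6308, -0.0712, 0.1554]
tcp_rot: [0.698, 0.716, -0.0, 0.0]
contact_force: [-0.8, 0.2, -1.9]
finger_gap: 0.0651
grasp_force: 46.8
tcp [ 0.6308 -0.0712  0.1554] gap 0.06508776754576047 t 22.25
[ 0.62959238 -0.00207854  0.29854965] [-1.39539242e-01 -8.79175004e-04  1.24751277e-02  9.90137565e-01]
screw_jar [(array([ 0.632, -0.068,  0.122]), 0.95)] [(array([ 632.6, -119.9,  143.4,  135.8,   91.5]), 0.86, np.int64(24050))]
jar_holder [(array([ 0.631, -0.072,  0.009]), 0.98)] [(array([633.3, -70.4, 143.7,  92.9, 179.8]), 0.85, np.int64(11181))]
```

View pics/w8.png

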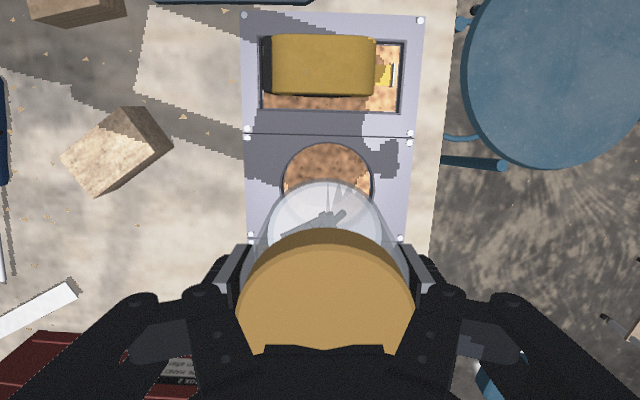

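The jar hangs upright. The recess arc spans px x 281–372 with its top at (327,142). The jar's base arc spans x 268–384 with its top at (325,180).

```bash
python3 - <<'E'
from h import *
p=snapshot("wrist")
print("recess L,R,top",at_z(p,[[281,183],[372,183],[327,142]],.03))
print("jar base L,R,top",at_z(p,[[267,225],[385,225],[325,180]],.128))
print("lid L,R,top",at_z(p,[[236,310],[415,310],[326,229]],.2))
E
```

```text
recess L,R,top [[ 0.59506668 -0.06696862  0.03      ]
 [ 0.67307108 -0.06501099  0.03      ]
 [ 0.63352752 -0.03113578  0.03      ]]
jar base L,R,top [[ 0.59962525 -0.06797752  0.128     ]
 [ 0.66642393 -0.06630182  0.128     ]
 [ 0.63177564 -0.04109194  0.128     ]]
lid L,R,top [[ 0.60040992 -0.07317746  0.2       ]
 [ 0.6646249  -0.07156279  0.2       ]
 [ 0.63184519 -0.04113565  0.2       ]]
```

```bash
python3 -m jog '[[0.1,0,-3,0,0,0],[0.1,0,-6,0,0,0],[0.1,0,-8.5,0,0,0],[0.1,0,-10,0,0,0],[0.1,0,-10.7,0,0,0],[0.1,0,-11.1,0,0,0],[0.1,0,-11.1,0,0,0],[0.1,0,-11.1,0,0,0]]'
```

```text
time_s: 23.55
tcp_pos: [0.6332, -0.0715, 0.0445]
tcp_rot: [0.698, 0.716, 0.0, 0.001]
contact_force: [-0.0, 0.3, -1.9]
finger_gap: 0.0655
grasp_force: 46.8
```

```bash
python3 -m jog '[[0,0,-0.07,0,0,0],[0,0,-0.07,0,0,0]]'
python3 -m jog '[[0,0,0,0,0,0],[0,0,0,0,0,0],[0,0,0,0,0,0],[0,0,3,0,0,0],[0,0,8,0,0,0],[-3,0,13,0,0,-0.18],[-8,0,16,0,0,-0.36],[-13,0,16,0,0,-0.54],[-18,0,16,0,0,-0.72],[-23.3,0,16,0,0,-0.9],[-23.3,0,16,0,0,-1.02],[-23.3,0,16,0,0,-1.02]]' 8.54
python3 -m jog '[[0,0,0,0,0,0],[0,0,0,0,0,0]]' 6
python3 w.py w9 block_dark block_light jar_holder screw_jar
```

```text
time_s: 23.8
tcp_pos: [0.6332, -0.0715, 0.0439]
tcp_rot: [0.698, 0.716, 0.0, 0.001]
contact_force: [-1.9, 0.6, 2.8]
finger_gap: 0.0651
grasp_force: 47.3
time_s: 25.3
tcp_pos: [0.3997, -0.0715, 0.2035]
tcp_rot: [0.959, 0.284, 0.001, 0.0]
contact_force: [0.3, 0.6, 0.5]
finger_gap: 0.0855
grasp_force: 0.0
time_s: 25.55
tcp_pos: [0.4002, -0.0714, 0.2029]
tcp_rot: [0.959, 0.285, -0.0, -0.0]
contact_force: [-0.3, -0.3, -0.2]
finger_gap: 0.0599
grasp_force: 0.0
tcp [ 0.4002 -0.0714  0.2029] gap 0.05994337160874112 t 25.55
[ 0.45959156 -0.03411698  0.34609285] [-0.12306212  0.06746456 -0.47170877  0.87051427]
block_dark [(array([ 0.448, -0.042,  0.002]), 0.77)] [(array([ 626.7, -164. ,  117.4,   74.5,  179.8]), 0.69, np.int64(7874))]
block_light [(array([0.43 , 0.081, 0.002]), 0.9)] [(array([426.6,  79.4,  61.4,  49.1,   8.3]), 0.82, np.int64(3617))]
jar_holder [] [(array([571.8, -85.1, 112.5,  53.3, 124.6]), 0.62, np.int64(4415)), (array([446.9, -43.8,  76.8,  45.8,  34.2]), 0.62, np.int64(3902))]
screw_jar [] [(array([576.3, -78.9,  27.4,   4.1, 124.9]), 0.75, np.int64(200))]
```

View pics/w9.png

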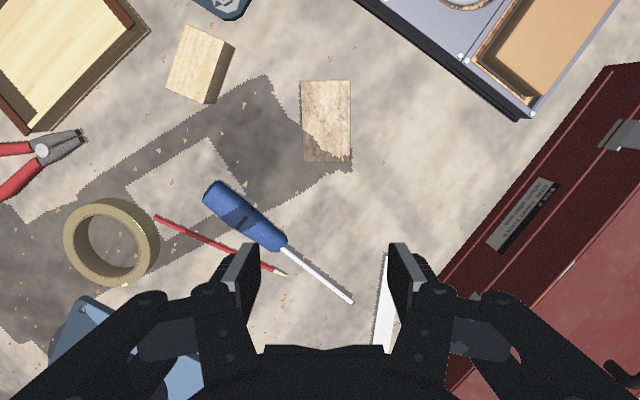

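The dark block fills px 300–351 × 80–162, and the light block is at (200,63). Dark block centre is (0.447, -0.043) with its long axis at 34°, so I'll grasp it now.

```bash
python3 -m jog '[[4.7,2.85,-4,0,0,0.02],[4.7,2.85,-9,0,0,0.02],[4.7,2.85,-13,0,0,0.02],[4.7,2.85,-16.5,0,0,0.02],[4.7,2.85,-19,0,0,0.02],[4.7,2.85,-19.8,0,0,0.02],[4.7,2.85,-19.8,0,0,0.02],[4.7,2.85,-19.8,0,0,0.02]]' 6.5
python3 -m jog '[[0,0,0,0,0,0],[0,0,0,0,0,0],[0,0,0,0,0,0],[0,0,0,0,0,0],[0,0,0,0,0,0]]' 3.8 40
```

```text
time_s: 27.0
tcp_pos: [0.4477, -0.0432, 0.006]
tcp_rot: [0.956, 0.294, 0.001, 0.001]
contact_force: [0.0, 0.9, -0.5]
finger_gap: 0.0652
grasp_force: 0.0
time_s: 27.62
tcp_pos: [0.4476, -0.0432, 0.0061]
tcp_rot: [0.956, 0.294, 0.001, 0.001]
contact_force: [-1.2, -0.1, 5.9]
finger_gap: 0.0446
grasp_force: 41.5
```

```bash
python3 -m jog '[[0,0,4,0,0,0],[-1,2,9,0,0,0.1],[-3,6,11,0,0,0.25],[-5,11,11,0,0,0.4],[-7,16,11,0,0,0.5],[-8.5,21,11,0,0,0.628],[-10,25,11,0,0,0.628],[-10.2,29,10,0,0,0.628],[-10.2,29,10,0,0,0.628],[-10.2,29,10,0,0,0.628],[-10.2,29,10,0,0,0.628]]'
python3 w.py w10 offcut_tray block_dark
```

```text
time_s: 29.0
tcp_pos: [0.345, 0.2463, 0.1053]
tcp_rot: [0.819, 0.574, 0.0, 0.0]
contact_force: [-0.9, 0.2, -1.1]
finger_gap: 0.0446
grasp_force: 41.2
tcp [0.345  0.2463 0.1053] gap 0.0445941166605737 t 29.0
[0.36945377 0.31129417 0.2484459 ] [-0.13759702  0.02490638 -0.17145567  0.97521776]
offcut_tray [] [(array([373.8, 238.3, 165.1, 125.8, 160.5]), 0.97, np.int64(26116))]
block_dark [(array([0.343, 0.248, 0.1  ]), 0.76)] [(array([329.5, 202.4, 140. ,  86. ,  70. ]), 0.92, np.int64(19398))]
```

View pics/w10.png

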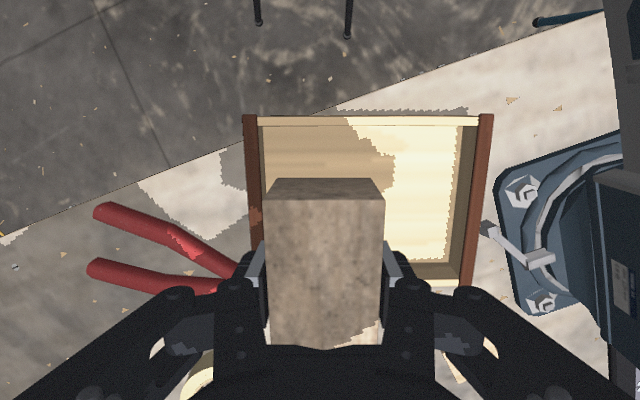

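The block hangs square to the tray at x ≈ -30 mm, y ≈ 0 in the tray frame. Lowering.

```bash
python3 -m jog '[[0,0,-3,0,0,0],[0,0,-6,0,0,0],[0,0,-8,0,0,0],[0,0,-8.9,0,0,0],[0,0,-9.25,0,0,0],[0,0,-9.3,0,0,0],[0,0,-9.3,0,0,0]]'
```

```text
time_s: 30.12
tcp_pos: [0.3453, 0.2473, 0.0126]
tcp_rot: [0.818, 0.575, 0.001, 0.0]
contact_force: [0.1, 0.8, -0.6]
finger_gap: 0.0445
grasp_force: 41.2
```

```bash
python3 -m jog '[[0,0,0,0,0,0],[0,0,0,0,0,0],[0,0,3,0,0,0],[0,0,8,0,0,0],[0,-1,13,0,0,-0.18],[1,-5,17,0,0,-0.36],[2,-9,19,0,0,-0.54],[3.1,-13,19,0,0,-0.72],[3.1,-17,19,0,0,-0.9],[3.1,-17,19,0,0,-1.077],[3.1,-17,19,0,0,-1.077],[3.1,-17,19,0,0,-1.077]]' 5.1
python3 w.py w11 block_light block_dark offcut_tray
```

```text
time_s: 31.62
tcp_pos: [0.3757, 0.0774, 0.2021]
tcp_rot: [0.997, 0.076, 0.0, -0.0]
contact_force: [0.6, 0.8, 0.3]
finger_gap: 0.0506
grasp_force: 0.0
tcp [0.3757 0.0774 0.2021] gap 0.05064685162847689 t 31.625
[0.44555426 0.08699358 0.3452481 ] [-0.10631797  0.09173205 -0.64535183  0.75086799]
block_light [(array([0.43 , 0.084, 0.001]), 0.59)] [(array([426.2,  84.9,  60.9,  38.9,   8.3]), 0.82, np.int64(2691))]
block_dark [(array([0.342, 0.246, 0.01 ]), 0.94), (array([0.43 , 0.08 , 0.003]), 0.17)] [(array([348.5, 243.8,  84.9,  60.3,  69.9]), 0.75, np.int64(4536))]
offcut_tray [(array([ 0.373,  0.239, -0.001]), 0.83)] []
```

View pics/w11.png

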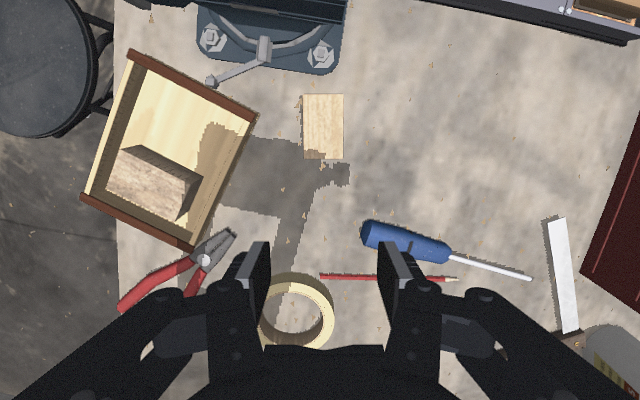

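The dark block lies flat in the tray. The light block is at px (323,126), i.e. (0.426, 0.085).

```bash
python3 -m jog '[[5.05,0.75,-4,0,0,0],[5.05,0.75,-9,0,0,0],[5.05,0.75,-13,0,0,0],[5.05,0.75,-16.5,0,0,0],[5.05,0.75,-19,0,0,0],[5.05,0.75,-19.7,0,0,0],[5.05,0.75,-19.7,0,0,0],[5.05,0.75,-19.7,0,0,0]]' 5.8
python3 -m jog '[[0,0,0,0,0,0],[0,0,0,0,0,0],[0,0,0,0,0,0],[0,0,0,0,0,0],[0,0,0,0,0,0]]' 3.2 40
```

```text
time_s: 32.98
tcp_pos: [0.4272, 0.0846, 0.006]
tcp_rot: [0.997, 0.074, 0.001, 0.0]
contact_force: [1.1, -0.2, -0.4]
finger_gap: 0.0578
grasp_force: 0.0
time_s: 33.6
tcp_pos: [0.4271, 0.0846, 0.0061]
tcp_rot: [0.997, 0.074, 0.001, 0.0]
contact_force: [-0.3, -0.5, 5.7]
finger_gap: 0.0376
grasp_force: 40.7
```

```bash
python3 -m jog '[[0,0,4,0,0,0],[-1,0,9,0,0,0.15],[-2,3,11,0,0,0.33],[-2.1,7,11,0,0,0.51],[-2.1,11,11,0,0,0.69],[-2.1,14.1,11,0,0,0.87],[-2.1,14.1,10,0,0,1.05],[-2.1,14.1,10,0,0,1.073],[-2.1,14.1,10,0,0,1.073],[-2.1,14.1,10,0,0,1.073]]'
python3 w.py w12 block_light block_dark
```

```text
time_s: 34.85
tcp_pos: [0.4056, 0.2253, 0.1055]
tcp_rot: [0.82, 0.572, 0.0, 0.0]
contact_force: [-0.5, 0.4, -0.3]
finger_gap: 0.0377
grasp_force: 40.3
tcp [0.4056 0.2253 0.1055] gap 0.037656161626862986 t 34.85
[0.43031462 0.29011837 0.24866632] [-0.13734305  0.02512143 -0.17417506  0.97476605]
block_light [(array([0.41 , 0.221, 0.1  ]), 0.82)] [(array([387.6, 175.2, 126.9,  72.1,  69.7]), 0.85, np.int64(14143))]
block_dark [(array([0.345, 0.248, 0.009]), 0.73)] [(array([346.8, 247.2,  81.3,  53.4,  70.4]), 0.81, np.int64(7975))]
```

View pics/w12.png

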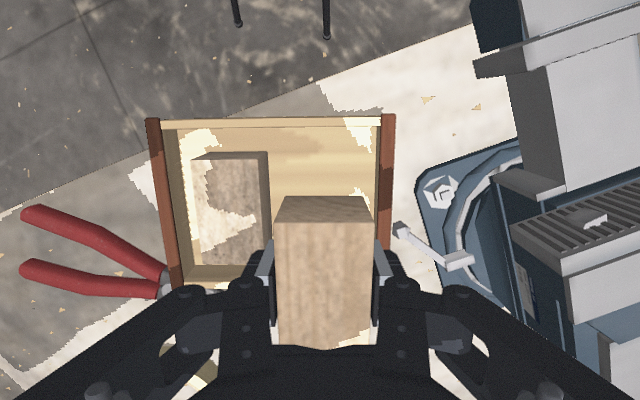

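Light block is square above the free half of the tray at +34 mm, with a gap to the dark block (px 190–268). Lowering.

```bash
python3 -m jog '[[0,0,-3,0,0,0],[0,0,-5.5,0,0,0],[0,0,-7.5,0,0,0],[0,0,-8.7,0,0,0],[0,0,-9.2,0,0,0],[0,0,-9.3,0,0,0],[0,0,-9.3,0,0,0]]'
python3 -m jog '[[0,0,0,0,0,0],[0,0,0,0,0,0],[0,0,3,0,0,0],[0,0,8,0,0,0],[0,-3,14,0,0,0],[0,-8,18,0,0,0],[0,-14,20,0,0,0],[0,-20,20,0,0,0],[0,-24,20,0,0,0],[0,-24,20,0,0,0],[0,-24,20,0,0,0]]' 4.4
python3 - <<'E'
from h import *
a=snapshot("wrist")
t=snapshot("top")
for n in "tape_measure sanding_block screw_jar block_dark block_light".split():
    print(n,[(np.round(x["centre"],3),x["confidence"]) for q in(a,t) for x in spot_point(q,n)[:1]])
c=t["color"][80:300,190:470,::-1];A=cv2.resize(c,None,fx=1.95,fy=1.95)
B=cv2.resize(a["color"][:,:,::-1],(250,156));cv2.imwrite("pics/w13.png",A)
E
```

```text
time_s: 35.98
tcp_pos: [0.4057, 0.2257, 0.0126]
tcp_rot: [0.82, 0.573, 0.0, 0.0]
contact_force: [-0.3, 0.3, -0.1]
finger_gap: 0.0372
grasp_force: 40.3
time_s: 37.35
tcp_pos: [0.405, -0.0141, 0.212]
tcp_rot: [0.82, 0.573, 0.0, -0.0]
contact_force: [-0.0, -0.5, -0.7]
finger_gap: 0.0441
grasp_force: 0.0
tape_measure [(array([0.633, 0.017, 0.012]), 0.56), (array([0.638, 0.022, 0.018]), 0.74)]
sanding_block [(array([ 0.63 , -0.162,  0.023]), 0.82), (array([ 0.639, -0.163,  0.02 ]), 0.79)]
screw_jar [(array([ 0.634, -0.07 ,  0.012]), 0.58), (array([ 0.632, -0.069,  0.014]), 0.88)]
block_dark [(array([0.345, 0.25 , 0.004]), 0.66)]
block_light [(array([0.407, 0.226, 0.005]), 0.93)]
```

View pics/w13.png

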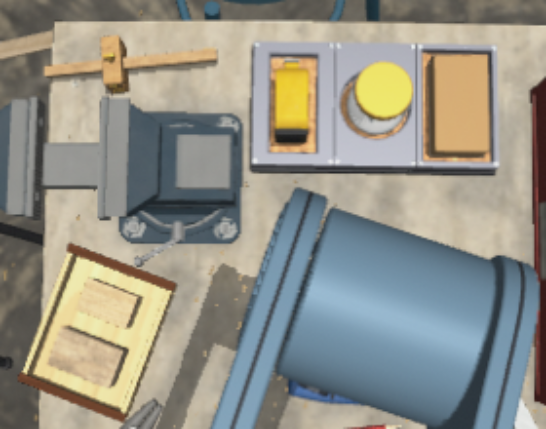

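All five are in place: the tape at crop (292,102), the jar (380,95) and the sanding block (460,103) in their recesses, and both offcuts flat in the tray at crop (98,330). The robot is clear of everything.

```bash
python3 -c "
from plant import *
print(hand_in())"
```

```text
the job is handed in; nothing more can be done
None
```

The job is handed in, though the judge gave no verdict: in the last pictures the tape measure, sanding block and jar sit in their own holders and both offcuts lie flat in the tray.

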